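# Put the ring gauge away

## Task

The turning job is finished: lift the steel ring gauge up and off its hook, stand it on edge in the wooden cradle in the chest's open top drawer without letting it drop, and push the drawer fully home so that its catch takes it and the gauge is still standing in the cradle. Leave everything else on the rack, the chest and the bench where it is.

Things in the scene. Friction and masses are not known exactly. Their poses are not given: they have to be found in the camera images.
- gauge: Ring gauge: bright steel ring, outside 56 mm, bore 32, 24 thick, groove round the rim, 0.3 kg; pads close on it at about 55 mm. Origin at its centre, x along the bore, z up. It hangs on one of the rack's 3 hooks, axes about as the rack's, its centre 12 mm below that hook's centre line and 30 mm in front of the bar. A brass collar and a flat spanner hang on the other two hooks, 105 mm apart.
- rack: Dark steel hook rack, fixed. Origin on the bench under the front face of its cross bar, middle; z up, y along the bar, -x the way the hooks point (to the robot). Base plate 150 x 310 x 10 mm; bar and posts reach 260 mm up. Hooks at y -105, 0, 105 mm.
- hook0 (a point): On the centre line of the hook at y = -105 mm of the rack, where things hang, 250 mm above the bench; axes as the rack's. All three hooks alike: 7 mm round rod, level for 52 mm out from the bar (this point is 30 mm out), then slanting up to a tip 62 mm out and 12 mm higher (outside: 66 mm out, 16 mm higher). The gauge passes the tip with its centre 0 to 10 mm above the centre line.
- chest: Green steel machinist's chest, fixed, 250 deep, 280 wide, 210 high (mm), two shut lower drawers under the open top drawer. Origin on the bench under the middle of the front face; x from front to back, y along the front, z up. The top drawer's opening is 264 mm wide, its roof 202 mm above the bench.
- cradle (a point): In the right front (-y) compartment of the top drawer, moves with it, axes as the chest's: midway between two wooden rails (84 mm long in x, 6 wide, 6 high, 28 apart) at the height of their tops, middle of their length, 136 mm above the bench. The gauge stands on edge in the gap, bore along x, centre 24 mm above this point. Compartment 103 (x) by 138 mm (y); this is its middle.
- compartment_rim (a point): Top edge of the drawer's front panel over the cradle, on the panel's outer face: 62 mm in front (-x) of the cradle point and 62 mm above it. The panel is 10 mm thick; the compartment's other walls end 26 to 30 mm above the cradle point. Moves with the drawer.
- pull (a point): Middle of the top drawer's bar pull: a level aluminium bar 8 mm thick, 98 long along the chest's y, its centre line 18 mm in front of the drawer's face, 171 mm above the bench, 39 below the chest's top. Moves with the drawer; axes as the chest's. Push this bar or the face towards +x to shut the drawer.
- drawer (a joint): Opening of the top drawer (m): 0 fully home, face flush with the chest; starts 0.12 to 0.15. Slides along the chest's x, 0.8 N friction and a damper (1.4 N at 0.1 m/s). In the last 13 mm a sprung roller catch resists (4 to 7 N in all) and pushes it back a little if let go, then from about 4 mm draws it home and holds it. Push steadily, 0.1 m/s or less: a jolt can tip the gauge over.
- collar: Bystander: brass flanged collar, 60 mm outside, bore 38 mm, 14 mm thick, hanging on another hook of the rack. Origin at its centre.
- spanner: Bystander: light-coloured combination spanner, 165 mm long, hanging by its ring end on another hook of the rack. Origin at the centre of its ring end.
- oilcan: Bystander: small copper oil can, 48 mm wide, 92 mm tall with a thin spout, standing about the middle of the chest's top. Origin under its centre.
- bottle: Bystander: green bottle, 68 mm wide, 210 mm tall, at the back of the bench. Origin under its centre.
- cup: Bystander: brass mug, 68 mm wide, 75 mm tall, standing behind rack and chest. Origin under its centre.
- hammer: Bystander: hammer 260 mm long lying on the bench in front of the rack. Origin under its middle.
- screwdriver: Bystander: red-handled screwdriver 180 mm long lying on the bench in front. Origin under its middle.
Not all that is in view belongs to the job. There is more than one size of the gauge; the one meant has the size given above.

How it is judged:
By the outcome, as a careful person would: the job done as asked, in the order asked, and still so for the second after the job is handed in, with the robot touching nothing.
It also fails if it takes over 64 s, if anything falls off the work surface, if the arm or the gripper's body presses on something with over 40 N, if the wrist force passes 120 N, or if a joint passes its speed limit or range.

## Robot

A 7-joint arm with a two-finger parallel gripper is mounted at the origin on the work surface. World frame = base frame: x ahead of the robot, y to its left, z up, the work surface at z = 0. Lengths are in mm, angles in rad, forces in N, time in s.
With the tool pointing down it reaches from about 400 to 875 mm from the base axis. Payload 4.4 kg.
Tool frame: the origin (TCP) lies between the finger pads; the fingertips stand 17 mm ahead of it and the grasp point (between the pads) lies 2 mm behind it; z points along the fingers, y is the line along which they close (so a half turn about z gives the same grasp; the last joint's range is limited). The gripper opens to 85 mm and grips with 20 to 120 N. Pads are 22 mm wide; open, the fingers measure 114 mm over their backs; the gripper's body (76 mm by 85 mm) begins 54 mm behind the grasp point. The pads swing forward as they close: fully open they stand 13 mm farther back than shut.
Start: joints at [-1.253, 0.628, 0.038, 1.517, -0.027, 0.996, -0.02], TCP at [243.369, 602.735, 248.313] pointing down, gripper open.
Joint ranges: [-3.06, 3.06], [-0.37, 2.12], [-1.25, 1.32], [0.18, 2.47], [-1.1, 4.24], [0.23, 1.98], [-2.94, 2.94]. Speed limits (rad/s): [2.57, 2.57, 3.14, 3.14, 3.14, 3.14, 3.14].

## Interface

Orientations are given as [roll, pitch, yaw] about the fixed x, y, z axes, in that order (R = Rz(yaw) Ry(pitch) Rx(roll)).
In Python, from cell import sensors, get_image, ctrl gives the robot as it stands.
- The arm moves only by the tool send_rows, never from a script. Its argument "series" is a list of rows, each a list of 3 entries, a list of its own where there are three numbers: the finger opening in mm, from 0 to 85.4, then the shift along the world's x, y, z in units of 60 mm (1.0 is 60 mm), then the turn, a rotation vector about the world's x, y, z in units of 5 degrees (1.0 is 5 degrees). A call has 1 to 8 rows; each row shifts and turns the commanded pose from where the row before left it; what a row does not reach is not made up. A row lasts 1/8 s, in which the tool goes at most 62.5 mm and 10.7 degrees, less where a joint would pass 70% of its speed; a pose out of reach is approached as far as the arm can. A call is refused whole if a number of a shift passes 1 or a number of a turn 1, either way. A call with a gripper value outside its range is refused whole. The fingers move at their own pace and stop on an object; the grip force is fixed at half the most. Time passes only in rows, so rows that do not move let the fingers close. It gives the time, the measured TCP pose, the force, the opening and the grip force at its end, in the units of the state.
- sensors.read_state(): the state, without advancing time (a new reading comes with each control period).
- get_image(name): name is "side" or "top" or "wrist"; returns a dict with "img" (480x640x3 uint8, red, green, blue), "depth" (480x640 float32, mm along the optical axis (not along the pixel's ray), 0 where there is no reading), "vfov" (degrees; the focal length in pixels is half the picture's height over the tangent of half this angle, whatever the lens; pixels are square), "cx", "cy" (the principal point, pixels), "world_to_cam" (4x4, takes a point from world to camera coordinates). Camera axes: x right, y down, z forward; pixel columns grow to the right and rows downward; lengths in mm; the calibration is good to about 2 mm. A picture is of the moment at which its call begins.
- ctrl.finish_job(): hands the job in; it is judged then, once.
The state is a dict: "clock": time; "qpos": joint angles; "qd": joint speeds; "tau": joint torques, N m; "eef_pos": TCP position; "tool_rot": TCP orientation; "force": force on the tool from outside, world axes, zero at the start; "torque": the same for the moment, N m; "width": finger opening in mm; "gripper_force": force on a finger pad.
Only numpy, scipy, OpenCV 4.12 (cv2) and the standard library are available. Lean on these libraries where they do the work, as an engineer would, in place of code of your own. Each camera call takes 0.05 s, during which the arm holds its last target. There are 200 camera calls.

## Working session

There is one attempt and no reset: what is moved stays moved. The work goes in short steps, Python scripts to look and compute and a tool call to move; the robot and the scene stay as the last step left them, time stands still between calls to the robot, and variables do not carry over. Pictures are saved under pics/ and viewed, at most 10 in all, crops included, and the job is handed in when it is done.

Besides the shell and the picture viewer there is one more tool, called after ">>>" by a JSON object that holds its "name" and its "arguments". send_rows: Moves the arm, as the interface text tells. Its arguments: {"type":"object","properties":{"series":{"type":"array"}},"required":["series"]}

```bash
mkdir -p pics; cat > h.py <<'E'
import numpy as np, cv2
from cell import sensors, get_image, ctrl
def grab(n):
    d=get_image(n); np.savez(f'{n}.npz',**{k:np.array(v) for k,v in d.items()}); return d
def load(n): return dict(np.load(f'{n}.npz'))
def world(d,m=None):
    h,w=d['depth'].shape; f=h/2/np.tan(np.radians(float(d['vfov']))/2)
    v,u=np.mgrid[:h,:w]; z=d['depth']
    P=np.stack([(u-d['cx'])*z/f,(v-d['cy'])*z/f,z,np.ones_like(z)],-1)
    W=(P@np.linalg.inv(d['world_to_cam']).T)[...,:3]; W[z==0]=np.nan; return W
def save(n,im): cv2.imwrite(f'pics/{n}.png',im[...,::-1])
E
python3 - <<'E'
from h import *
print(sensors.read_state())
for n in('side','top'):
    d=grab(n); save(n+'0',d['img']); print(n,d['vfov'],np.linalg.inv(d['world_to_cam']).round(2).tolist())
E
```

```text
{'clock': 0.0, 'qpos': array([-1.25282718,  0.62933378,  0.03845217,  1.51840463, -0.02700084,
        0.9962833 , -0.02000269]), 'qd': array([ 7.70993478e-04, -1.08011117e-03, -5.64272562e-04, -1.22364371e-03,
       -1.87163518e-03, -2.44326816e-03,  2.43913986e-05]), 'tau': array([ 2.94791917e-04, -5.63396752e+01,  1.22665599e+00, -1.93446743e+01,
        1.11452927e-02,  1.03678310e-02,  3.83049709e-06]), 'eef_pos': array([243.1233884 , 602.16506868, 247.38552862]), 'tool_rot': array([-3.13968215e+00,  3.06086551e-05,  2.75781130e+00]), 'force': array([-0.2475084 ,  0.19594423,  0.65555563]), 'torque': array([0.04013509, 0.00538995, 0.01186498]), 'gripper_force': 0.0, 'width': 85.13735092124045}
side 54.938527563080235 [[0.81, -0.44, 0.4, 119.46], [-0.59, -0.62, 0.52, -501.38], [0.02, -0.66, -0.76, 957.45], [0.0, 0.0, 0.0, 1.0]]
top 56.425672672384096 [[0.03, -0.98, 0.19, 366.48], [-1.0, -0.02, 0.02, 44.54], [-0.02, -0.19, -0.98, 1178.41], [0.0, 0.0, 0.0, 1.0]]
```

View pics/side0.png

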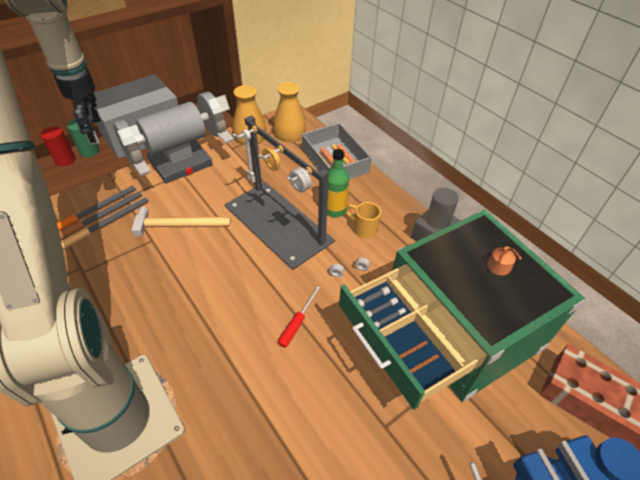

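View pics/top0.png

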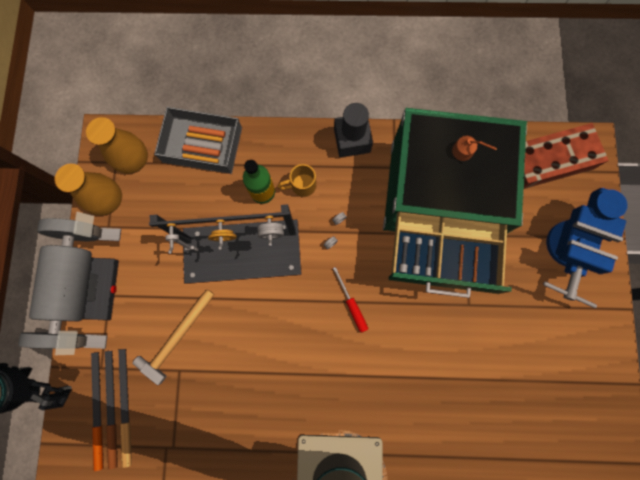

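The side view shows the gauge candidates: a steel ring on the rack's right hook at side (300,178) / top (270,228), and two small steel rings on the bench at side (337,270) and (361,264) / top (330,243) and (340,217). The brass collar is at side (272,157) and the spanner at (250,150). The hanging ring fits because it is on a hook and larger. The cradle rails are at side (415,355), and the open drawer's pull is at (372,347). I'll confirm with a crop and measure.

```bash
python3 - <<'E'
from h import *
d=load('side'); t=load('top'); Ws=world(d); Wt=world(t)
a=cv2.resize(d['img'][110:290,220:400],(540,540),interpolation=3)
save('crop1',a)
def rect(W,m,name):
    P=W[m]; r=cv2.minAreaRect(P[:,:2].astype(np.float32)); print(name,len(P),P.mean(0).round(1),r,'z',np.median(P[:,2]).round(1)); return r
def sel(W,x0,x1,y0,y1,z0,z1):  # pixel box u,v + z
    m=np.zeros(W.shape[:2],bool); m[y0:y1,x0:x1]=1
    return m&(W[...,2]>z0)&(W[...,2]<z1)
# chest top
import scipy.ndimage as nd
for W,b,n in((Wt,(380,535,100,240),'T'),(Ws,(395,590,205,370),'S')):
    m=nd.binary_opening(sel(W,b[0],b[2-1],b[2],b[3],203,217)); rect(W,m,'chest'+n); print(cv2.boxPoints(rect(W,m,'c')).round(1).tolist())
# bar
for W,b,n in((Wt,(145,305,200,245),'T'),(Ws,(240,335,110,190),'S')):
    m=sel(W,*b,252,268); P=W[m]; r=rect(W,m,'bar'+n); print(cv2.boxPoints(r).round(1).tolist())
    l=cv2.fitLine(P[:,:2].astype(np.float32),cv2.DIST_HUBER,0,.01,.01).ravel(); print('line',l)
# base plate
m=sel(Wt,175,305,235,290,6,14); r=rect(Wt,m,'base'); print(cv2.boxPoints(r).round(1).tolist())
# drawer rim
m=sel(Wt,385,520,255,300,188,206); r=rect(Wt,m,'rim'); print(cv2.boxPoints(r).round(1).tolist())
m=sel(Wt,420,480,280,300,160,182); r=rect(Wt,m,'pull'); print(cv2.boxPoints(r).round(1).tolist())
for W,b,n in((Wt,(255,290,212,245),'T'),(Ws,(286,314,164,194),'S')):
    m=sel(W,*b,200,285); P=W[m];print('gauge',n,len(P),P.mean(0).round(1),np.percentile(P,[2,98],axis=0).round(1).tolist())
E
```

```text
chestT 12632 [ 729.4 -258.8  211.2] ((735.0447998046875, -259.8973083496094), (283.6582946777344, 252.5626678466797), 84.13428497314453) z 211.3
c 12632 [ 729.4 -258.8  211.2] ((735.0447998046875, -259.8973083496094), (283.6582946777344, 252.5626678466797), 84.13428497314453) z 211.3
[[594.9000244140625, -388.1000061035156], [846.2000122070312, -413.8999938964844], [875.2000122070312, -131.6999969482422], [623.9000244140625, -105.9000015258789]]
chestS 13515 [ 725.2 -272.   212.5] ((738.6365356445312, -259.13690185546875), (283.6552429199219, 255.14065551757812), 84.18975067138672) z 212.6
c 13515 [ 725.2 -272.   212.5] ((738.6365356445312, -259.13690185546875), (283.6552429199219, 255.14065551757812), 84.18975067138672) z 212.6
[[597.4000244140625, -387.29998779296875], [851.2000122070312, -413.20001220703125], [879.9000244140625, -131.0], [626.0999755859375, -105.0999984741211]]
barT 1177 [575.2 251.4 258.4] ((563.7653198242188, 269.7668762207031), (84.24918365478516, 298.2809753417969), 5.699519157409668) z 258.4
[[507.0, 414.0], [536.7000122070312, 117.19999694824219], [620.5, 12
[... 759 characters left out ...]
67871094, -232.54071044921875), (257.55487060546875, 10.708427429199219), 84.10029602050781) z 198.3
[[451.70001220703125, -360.1000061035156], [462.3999938964844, -361.20001220703125], [488.79998779296875, -105.0], [478.20001220703125, -103.9000015258789]]
pull 275 [ 453.9 -231.1  173.6] ((454.66650390625, -232.52444458007812), (133.26681518554688, 22.775680541992188), 83.91255950927734) z 174.1
[[436.29998779296875, -297.6000061035156], [458.8999938964844, -300.0], [473.1000061035156, -167.5], [450.3999938964844, -165.10000610351562]]
gauge T 607 [574.2 161.1 253. ] [[542.9, 128.1, 214.3], [603.9, 191.3, 266.8]]
gauge S 522 [570.5 160.8 248.7] [[540.2, 137.5, 217.8], [601.0, 192.7, 267.7]]
```

View pics/crop1.png

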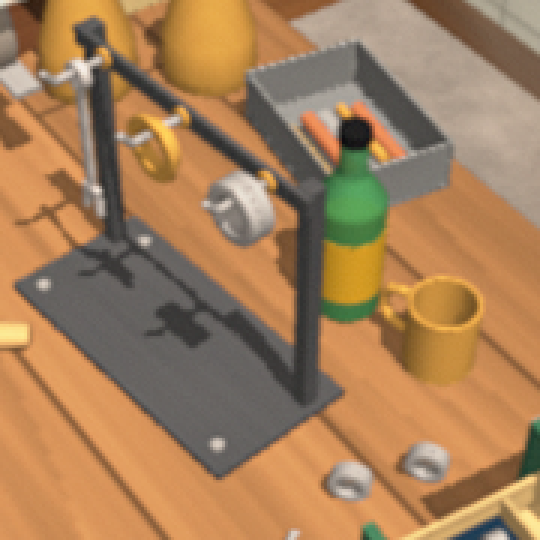

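The crop shows the hanging 56 mm-class grooved steel ring on the right-hand hook at crop (240,208), side (300,179). It is clearly about twice the size of the loose rings at crop (350,482) and (427,462), so it is the gauge meant. Next I'll refine the rack yaw, gauge and rails.

```bash
python3 - <<'E'
from h import *
hsv={n:cv2.cvtColor(load(n)['img'],cv2.COLOR_RGB2HSV) for n in('side','top')}
def box(W,x0,x1,y0,y1,z0,z1):
    m=np.zeros(W.shape[:2],bool); m[y0:y1,x0:x1]=1
    return m&(W[...,2]>z0)&(W[...,2]<z1)
for n,bb,gb,rb in(('top',(145,305,200,245),(255,290,212,245),(445,492,240,288)),('side',(240,335,110,190),(284,316,162,196),(380,450,315,390))):
    d=load(n);W=world(d);H=hsv[n]
    m=box(W,*bb,254,266)&(H[...,2]<85)&(H[...,1]<90); P=W[m]
    # bar: robust line x = a + b*y
    b=np.polyfit(P[:,1],P[:,0],1)
    for _ in range(10):
        r=P[:,0]-np.polyval(b,P[:,1]); k=abs(r)<9; b=np.polyfit(P[k,1],P[k,0],1)
    r=(P[:,0]-np.polyval(b,P[:,1]))[k]
    print(n,'bar n',k.sum(),'yaw',np.degrees(np.arctan(-b[0])).round(2),'x@y=260',np.polyval(b,260).round(1),'res pct',np.percentile(r,[3,97]).round(1),'y range',np.percentile(P[k,1],[.5,99.5]).round(1),'x(y162)',np.polyval(b,162).round(1))
    m=box(W,*gb,205,275)&(H[...,1]<60)&(H[...,2]>100); P=W[m]
    print(' gauge',len(P),np.percentile(P,[2,10,50,90,98],axis=0).round(1).tolist())
    m=box(W,*rb,128,145)&(H[...,0]<20)&(H[...,1]>90); l,N=cv2.connectedComponents(m.astype(np.uint8))
    for i in range(1,N):
        P=W[l==i]
        if len(P)>25: r=cv2.minAreaRect(P[:,:2].astype(np.float32)); print(' rail',len(P),P.mean(0).round(1),np.round(r[1],1),round(r[2],1),np.argwhere(l==i).mean(0).round())
E
```

```text
top bar n 400 yaw 5.64 x@y=260 588.3 res pct [-3.6  7.3] y range [123.9 418.1] x(y162) 598.0
 gauge 286 [[536.9, 138.1, 240.0], [555.4, 142.4, 252.3], [566.8, 161.4, 261.5], [577.5, 177.2, 265.5], [584.6, 183.6, 267.4]]Traceback (most recent call last):
  File "<stdin>", line 18, in <module>
TypeError: only integer scalar arrays can be converted to a scalar index
```

```bash
python3 - <<'E'
from h import *
def box(W,x0,x1,y0,y1,z0,z1):
    m=np.zeros(W.shape[:2],bool); m[y0:y1,x0:x1]=1
    return m&(W[...,2]>z0)&(W[...,2]<z1)
for n,gb,rb in(('top',(255,290,212,245),(445,492,240,288)),('side',(284,316,162,196),(380,450,315,390))):
    d=load(n);W=world(d);H=cv2.cvtColor(d['img'],cv2.COLOR_RGB2HSV)
    m=box(W,*gb,257,275)&(H[...,1]<60)&(H[...,2]>100); P=W[m]
    print(n,'gauge',len(P),np.percentile(P,[2,50,98],axis=0).round(1).tolist())
    m=box(W,*rb,128,145)&(H[...,0]<20)&(H[...,1]>90); N,l=cv2.connectedComponents(m.astype(np.uint8))
    for i in range(1,N):
        P=W[l==i]
        if len(P)>25: r=cv2.minAreaRect(P[:,:2].astype(np.float32)); print(' rail',len(P),P.mean(0).round(1),np.round(r[0],1),np.round(r[1],1),round(r[2],1),np.argwhere(l==i).mean(0).round())
E
```

```text
top gauge 204 [[535.1, 145.5, 257.2], [566.4, 162.2, 262.9], [577.9, 181.7, 267.8]]
 rail 119 [ 522.8 -272.3  135.3] [ 524.2 -272.7] [ 7.7 81.7] 84.2 [263. 461.]
 rail 119 [ 519.6 -306.1  135.6] [ 520.3 -306.7] [ 7.  81.7] 83.9 [264. 475.]
side gauge 166 [[536.6, 143.7, 257.4], [566.6, 159.6, 263.3], [601.0, 181.5, 268.6]]
 rail 344 [ 623.7 -264.6  131.7] [ 613.3 -262.5] [63.9 50.2] 43.7 [324. 441.]
 rail 262 [ 567.6 -259.9  138.2] [ 568.1 -259.1] [ 63.6 133.7] 29.7 [335. 421.]
 rail 120 [ 534.5 -273.1  136.6] [ 534.6 -271.9] [ 9.3 64.7] 84.0 [349. 413.]
 rail 125 [ 530.7 -306.8  136.7] [ 530.6 -305.9] [ 9.2 63.6] 84.9 [363. 424.]
 rail 29 [ 528.  -361.4  137. ] [ 525.9 -361.5] [ 1.2 32.1] 85.3 [386. 444.]
```

>>> {"name": "send_rows", "arguments": {"series": [[72,[0.2,-0.3,0.4],[0,0,0.3]],[72,[0.35,-0.48,0.4],[0,0,0.35]],[72,[0.35,-0.48,0.4],[0,0,0.35]],[72,[0.35,-0.48,0.3],[0,0,0.35]],[72,[0.35,-0.48,0.2],[0,0,0.35]],[72,[0.35,-0.48,0],[0,0,0.35]],[72,[0.35,-0.48,0],[0,0,0.35]],[72,[0.35,-0.48,0],[0,0,0.35]]]}}

```text
clock: 1.1
eef_pos: [402.8, 381.9, 350.0]
tool_rot: [-3.141, -0.0, 2.999]
force: [0.7, 0.1, 0.5]
width: 72.0
gripper_force: 0.0
```

>>> {"name": "send_rows", "arguments": {"series": [[72,[0.35,-0.48,0],[0,0,0.35]],[72,[0.35,-0.48,0],[0,0,0.35]],[72,[0.35,-0.48,0],[0,0,0.35]],[72,[0.35,-0.48,0],[0,0,0.35]],[72,[0.35,-0.48,0],[0,0,0.35]],[72,[0.35,-0.48,0],[0,0,0.35]],[72,[0.25,-0.48,0],[0,0,0.35]],[72,[0,-0.33,0],[0,0,0.3]]]}}

```text
clock: 2.1
eef_pos: [544.2, 159.6, 349.6]
tool_rot: [-3.14, -0.001, -3.047]
force: [-0.9, 0.5, 0.1]
width: 71.9
gripper_force: 0.0
```

```bash
python3 - <<'E'
from h import *
d=grab('wrist'); save('w1',d['img']); s=sensors.read_state(); print(s['clock'],s['eef_pos'],s['tool_rot'],s['width'],s['qpos'].round(2),s['force'])
E
```

```text
2.15 [543.85114082 156.55954864 349.77476307] [-3.13826837e+00 -1.35336223e-03 -3.04924030e+00] 71.96594449018954 [-0.35  0.41  0.03  1.61 -0.01  1.12  1.34] [ 0.16408679 -3.03993828  0.19336108]
```

View pics/w1.png

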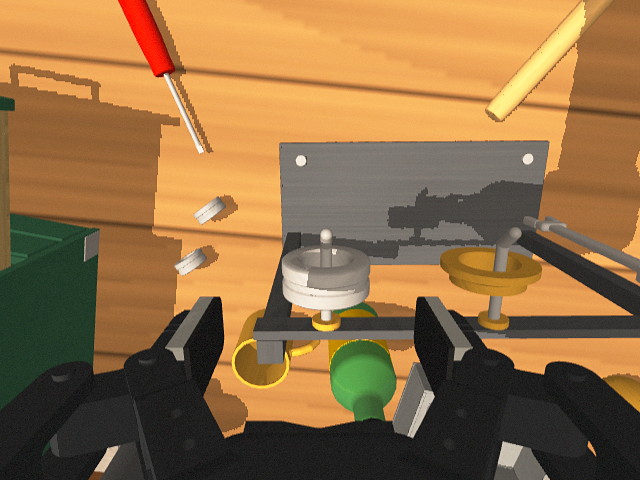

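The wrist view shows the ring at (325,277) on its hook, the bar at row about 326, and the collar at (490,265). I'll measure from this close view.

```bash
python3 - <<'E'
from h import *
d=load('wrist');W=world(d);H=cv2.cvtColor(d['img'],cv2.COLOR_RGB2HSV)
v,u=np.mgrid[:480,:640]
m=(u>235)&(u<600)&(v>310)&(v<350)&(W[...,2]>250)&(W[...,2]<266)&(H[...,2]<110)&(H[...,1]<60)
P=W[m]; b=np.polyfit(P[:,1],P[:,0],1)
for _ in range(8):
    r=P[:,0]-np.polyval(b,P[:,1]); k=abs(r)<8; b=np.polyfit(P[k,1],P[k,0],1)
print('bar',k.sum(),'yaw',np.degrees(np.arctan(-b[0])),'front/back',np.percentile(r[k],[2,98]),P[k,1].min(),P[k,1].max(),np.median(P[k,2]))
yaw=np.arctan(-b[0]); ex=np.array([np.cos(yaw),np.sin(yaw)]); ey=np.array([-ex[1],ex[0]])
m=(u>278)&(u<374)&(v>240)&(v<312)&(W[...,2]>215)&(W[...,2]<275)&(H[...,1]<60)&(H[...,2]>90); P=W[m]
x=P[:,:2]@ex; y=P[:,:2]@ey
print('ring z',np.percentile(P[:,2],[1,50,99]),'x',np.percentile(x,[1,5,50,95,99]),'y',np.percentile(y,[1,5,50,95,99]))
t=P[:,2]>255; print('top',np.percentile(x[t],[1,5,50,95,99]),np.percentile(y[t],[1,50,99]))
# circle fit in y-z on outer surface is approximated by fit of extreme z per y
k2=np.c_[y,P[:,2]]
from scipy.optimize import least_squares
tt=(P[:,2]>245)
f=least_squares(lambda c:np.hypot(y[tt]-c[0],P[tt,2]-c[1])-28,[y.mean(),238],loss='soft_l1'); print('circ',f.x)
xc=(np.percentile(x[t],2)+np.percentile(x[t],98))/2
for yc in (f.x[0],(np.percentile(y,1)+np.percentile(y,99))/2): print('centre',xc*ex+yc*ey)
xb=np.polyval(b,160)
print('bar centre x@160',xb,'tool y ang',np.degrees(sensors.read_state()['tool_rot'][2])%180)
E
```

```text
bar 2726 yaw 5.31900875074199 front/back [-1.99004707  4.49164619] 124.8087689416206 340.58987567482797 257.47188929763576
ring z [218.1684307  258.05455973 266.21383037] x [554.22091281 566.16410946 573.69236322 589.01146649 590.92282633] y [ 86.95043158  90.13796514 113.03874701 135.83202608 139.03676686]
top [552.50739024 567.87100557 577.84174606 589.53072576 590.88075465] [ 92.27583213 113.12836796 134.32541084]
circ [113.26684538 236.72956247]
centre [559.83910462 165.87872473]
centre [559.8644348  165.60665516]
bar centre x@160 596.0833557569634 tool y ang 5.291400186213679
```

>>> {"name": "send_rows", "arguments": {"series": [[72,[0.2,0.07,0],[0,0,0]],[72,[0.15,0.07,0],[0,0,0]],[72,[0,0,-0.3],[0,0,0]],[72,[0,0,0],[0,0,0]]]}}

```text
clock: 2.65
eef_pos: [563.7, 171.5, 330.8]
tool_rot: [-3.141, -0.003, -3.044]
force: [-0.3, 0.3, 0.7]
width: 71.8
gripper_force: 0.0
```

```bash
python3 - <<'E'
from h import *
d=grab('wrist'); save('w2',d['img']); s=sensors.read_state(); print(s['clock'],s['eef_pos'],s['tool_rot'],s['force'])
W=world(d);H=cv2.cvtColor(d['img'],cv2.COLOR_RGB2HSV)
T=d['world_to_cam']; f=240/np.tan(np.radians(d['vfov'])/2)
p=T@np.r_[s['eef_pos'],1]; print('tcp px',p[0]/p[2]*f+d['cx'],p[1]/p[2]*f+d['cy'])
v,u=np.mgrid[:480,:640]
yaw=np.radians(5.3); ex=np.array([np.cos(yaw),np.sin(yaw)]); ey=np.array([-ex[1],ex[0]])
m=(abs(W[...,0]-566)<22)&(abs(W[...,1]-164)<36)&(W[...,2]>215)&(W[...,2]<275)&(H[...,1]<60)&(H[...,2]>90); P=W[m]
x=P[:,:2]@ex;y=P[:,:2]@ey;print(len(P),np.percentile(x,[1,5,50,95,99]),np.percentile(y,[1,5,50,95,99]),'tcp',s['eef_pos'][:2]@ex,s['eef_pos'][:2]@ey)
E
```

```text
2.7 [564.19536073 171.37420743 331.7641949 ] [ 3.14149360e+00 -1.45060123e-03 -3.04388103e+00] [-0.33716516 -1.02024455 -1.14052109]
tcp px 316.8805877596463 331.8587969240234
5879 [559.38546584 567.60204104 574.43336287 589.59471486 598.01395156] [ 87.55481006  91.02340412 114.01057645 136.53728529 139.75377934] tcp 577.6131914942983 118.52647406944999
```

View pics/w2.png

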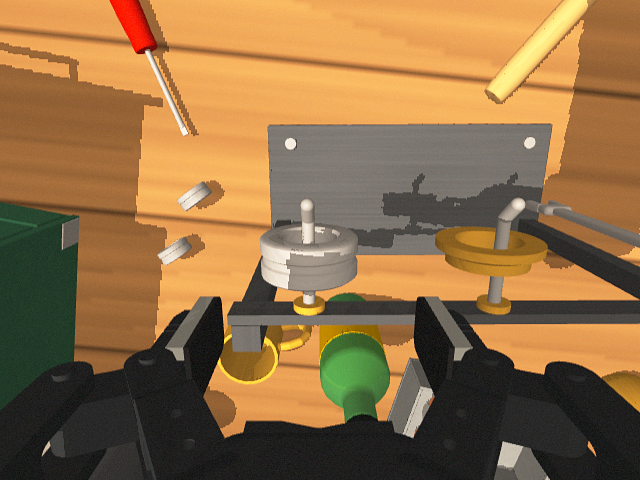

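The ring centre is at about (309,258) and the fingers straddle it symmetrically apart from about 5 mm in y. I'll correct that and descend.

>>> {"name": "send_rows", "arguments": {"series": [[72,[0.03,-0.08,-0.2],[0,0,0]],[72,[0,0,-0.3],[0,0,0]],[72,[0,0,-0.3],[0,0,0]],[72,[0,0,-0.3],[0,0,0]],[72,[0,0,-0.25],[0,0,0]],[72,[0,0,-0.2],[0,0,0]],[72,[0,0,-0.04],[0,0,0]],[72,[0,0,0],[0,0,0]]]}}

```text
clock: 3.7
eef_pos: [566.4, 165.4, 237.1]
tool_rot: [3.141, 0.0, -3.045]
force: [0.3, -0.7, 0.1]
width: 72.2
gripper_force: 0.0
```

>>> {"name": "send_rows", "arguments": {"series": [[62,[0,0,0],[0,0,0]],[58,[0,0,0],[0,0,0]],[50,[0,0,0],[0,0,0]],[50,[0,0,0],[0,0,0]],[50,[0,0,0],[0,0,0]]]}}

```text
clock: 4.32
eef_pos: [566.7, 165.4, 237.7]
tool_rot: [3.141, 0.001, -3.046]
force: [-1.5, -1.0, 6.4]
width: 53.9
gripper_force: 63.1
```

>>> {"name": "send_rows", "arguments": {"series": [[50,[0,0,0.1],[0,0,0]],[50,[0,0,0.1],[0,0,0]],[50,[0,0,0.09],[0,0,0]],[50,[0,0,0],[0,0,0]]]}}

```text
clock: 4.82
eef_pos: [566.4, 165.4, 254.7]
tool_rot: [3.141, 0.001, -3.046]
force: [-0.2, -0.3, -2.5]
width: 54.3
gripper_force: 63.7
```

```bash
python3 - <<'E'
from h import *
d=grab('wrist'); save('w3',d['img'][150:420,180:480]); s=sensors.read_state(); print(s['clock'],s['eef_pos'],s['tool_rot'],s['force'],s['width'])
E
```

```text
4.875 [566.15746681 165.36305812 254.39679072] [ 3.14152417e+00  5.90155337e-05 -3.04543644e+00] [ 0.45034707  0.16033744 -1.93656486] 54.12197329208907
```

View pics/w3.png

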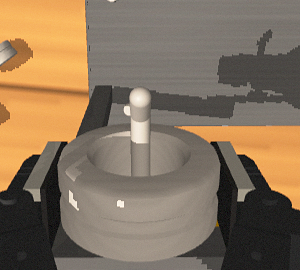

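The ring is held evenly between the pads, and the hook passes freely through the bore (crop (140,130)). Force is about its weight, so I'll slide it off.

>>> {"name": "send_rows", "arguments": {"series": [[50,[-0.15,-0.014,0],[0,0,0]],[50,[-0.2,-0.0185,0],[0,0,0]],[50,[-0.2,-0.0185,0],[0,0,0]],[50,[-0.2,-0.0185,0],[0,0,0]]]}}

```text
clock: 5.38
eef_pos: [520.0, 161.1, 254.4]
tool_rot: [3.142, -0.0, -3.045]
force: [-0.5, -1.1, -2.8]
width: 53.7
gripper_force: 63.7
```

>>> {"name": "send_rows", "arguments": {"series": [[50,[-0.25,-0.023,0],[0,0,0]],[50,[-0.3,-0.028,0],[0,0,0]],[50,[-0.3,-0.028,0],[0,0,0]],[50,[-0.1,0,0.2],[0,0,0]],[50,[0,0,0.4],[0,0,0]]]}}

```text
clock: 6.0
eef_pos: [463.4, 156.4, 291.0]
tool_rot: [-3.141, -0.001, -3.045]
force: [-0.2, 0.0, -1.9]
width: 53.8
gripper_force: 63.7
```

>>> {"name": "send_rows", "arguments": {"series": [[50,[0,-0.2,0.1],[0,0,0]],[50,[0.06,-0.4,0.1],[0,0,-0.15]],[50,[0.06,-0.5,0],[0,0,-0.15]],[50,[0.06,-0.5,0],[0,0,-0.15]],[50,[0.06,-0.5,0],[0,0,-0.15]],[50,[0.06,-0.5,0],[0,0,-0.15]],[50,[0.06,-0.5,0],[0,0,-0.15]],[50,[0.06,-0.5,0],[0,0,-0.15]]]}}

```text
clock: 7.0
eef_pos: [489.1, -61.6, 302.2]
tool_rot: [-3.141, -0.0, -3.139]
force: [1.5, -0.5, -3.4]
width: 53.4
gripper_force: 63.7
```

>>> {"name": "send_rows", "arguments": {"series": [[50,[0.06,-0.5,0],[0,0,-0.2]],[50,[0.06,-0.5,0],[0,0,-0.2]],[50,[0.06,-0.5,0],[0,0,-0.2]],[50,[0.06,-0.5,0],[0,0,-0.2]],[50,[0.06,-0.5,0],[0,0,-0.2]],[50,[0.06,-0.45,0],[0,0,-0.14]],[50,[0.1,-0.3,0],[0,0,-0.1]],[50,[0.05,-0.1,0],[0,0,0]]]}}

```text
clock: 8.0
eef_pos: [519.9, -261.9, 302.0]
tool_rot: [-3.141, -0.0, 3.036]
force: [-0.7, 0.2, -2.8]
width: 53.6
gripper_force: 63.7
```

>>> {"name": "send_rows", "arguments": {"series": [[50,[0,0,0],[0,0,0]],[50,[0,0,0],[0,0,0]]]}}

```text
clock: 8.25
eef_pos: [520.0, -259.3, 302.2]
tool_rot: [3.141, -0.0, 3.04]
force: [-0.2, 0.0, -2.3]
width: 53.8
gripper_force: 63.7
```

```bash
python3 - <<'E'
from h import *
s=sensors.read_state(); print(s['clock'],s['eef_pos'],s['tool_rot'],s['force'],s['width'],s['qpos'].round(2))
d=grab('wrist'); save('w4',d['img'])
W=world(d);H=cv2.cvtColor(d['img'],cv2.COLOR_RGB2HSV)
m=(W[...,2]>131)&(W[...,2]<142)&(H[...,0]<18)&(H[...,1]>80)&(abs(W[...,0]-522)<60)&(abs(W[...,1]+290)<50)
N,l=cv2.connectedComponents(m.astype(np.uint8))
for i in range(1,N):
    P=W[l==i]
    if len(P)>150: r=cv2.minAreaRect(P[:,:2].astype(np.float32)); print(len(P),P.mean(0).round(1),np.round(r[0],1),np.round(r[1],1),r[2],np.argwhere(l==i).mean(0).round())
E
```

```text
8.25 [ 520.04853358 -259.26741291  302.23079111] [ 3.14064231e+00 -4.48792337e-04  3.03955285e+00] [-0.1971553   0.0356893  -2.27004749] 53.84478246838837 [ 0.3   0.48  0.18  1.65 -0.09  1.02  1.97]
896 [ 518.7 -304.4  135.8] [ 521.3 -304.9] [ 6.4 85.8] 83.87979125976562 [223. 258.]
792 [ 520.  -270.6  136. ] [ 522.3 -270.9] [ 5.9 80.8] 84.15397644042969 [220. 303.]
```

View pics/w4.png

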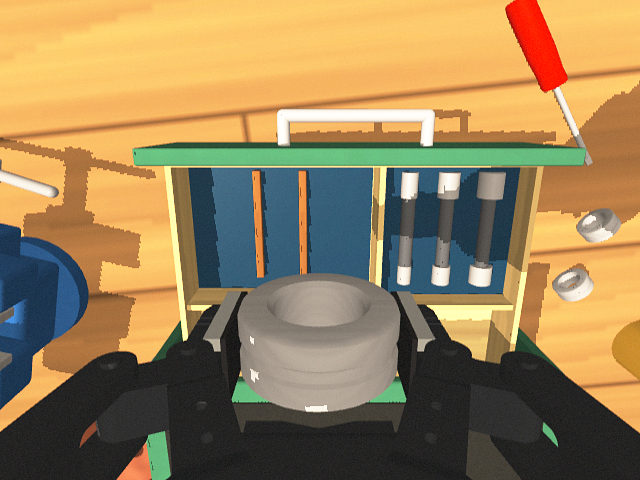

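The ring is held at (320,340). The rails at (258,223) and (303,220) give the cradle mid at about (521.8,-288.2), and the compartment is clear. Next I'll shift over and descend.

>>> {"name": "send_rows", "arguments": {"series": [[50,[0.01,-0.24,0],[0,0,0]],[50,[0.015,-0.24,0],[0,0,0]],[50,[0,0,-0.3],[0,0,0]],[50,[0,0,-0.4],[0,0,0]],[50,[0,0,-0.4],[0,0,0]],[50,[0,0,-0.4],[0,0,0]],[50,[0,0,-0.3],[0,0,0]],[50,[0,0,-0.2],[0,0,0]]]}}

```text
clock: 9.3
eef_pos: [521.1, -290.5, 181.3]
tool_rot: [-3.141, -0.001, 3.037]
force: [0.0, -0.4, -2.2]
width: 53.8
gripper_force: 63.7
```

>>> {"name": "send_rows", "arguments": {"series": [[50,[0,0,-0.12],[0,0,0]],[50,[0,0,0],[0,0,0]],[50,[0,0,0],[0,0,0]]]}}

```text
clock: 9.68
eef_pos: [521.9, -289.7, 175.8]
tool_rot: [-3.141, 0.001, 3.038]
force: [0.2, 0.3, -1.7]
width: 54.0
gripper_force: 63.7
```

>>> {"name": "send_rows", "arguments": {"series": [[50,[0,0,-0.1],[0,0,0]],[50,[0,0,-0.06],[0,0,0]],[50,[0,0,-0.03],[0,0,0]],[50,[0,0,0],[0,0,0]]]}}

```text
clock: 10.18
eef_pos: [521.4, -289.3, 163.5]
tool_rot: [3.141, -0.0, 3.038]
force: [-0.2, 0.4, -2.8]
width: 54.2
gripper_force: 63.8
```

>>> {"name": "send_rows", "arguments": {"series": [[50,[0,0,-0.02],[0,0,0]],[50,[0,0,-0.02],[0,0,0]],[50,[0,0,0],[0,0,0]]]}}

```text
clock: 10.55
eef_pos: [521.4, -289.3, 161.2]
tool_rot: [3.142, -0.0, 3.038]
force: [0.2, -0.7, -3.6]
width: 53.7
gripper_force: 63.8
```

>>> {"name": "send_rows", "arguments": {"series": [[50,[0,0,-0.015],[0,0,0]],[50,[0,0,0],[0,0,0]],[50,[0,0,0],[0,0,0]]]}}

```text
clock: 10.92
eef_pos: [521.5, -289.4, 160.5]
tool_rot: [-3.142, 0.0, 3.038]
force: [-0.4, -0.2, -2.7]
width: 53.8
gripper_force: 63.9
```

>>> {"name": "send_rows", "arguments": {"series": [[50,[0,0,-0.015],[0,0,0]],[50,[0,0,0],[0,0,0]],[50,[0,0,0],[0,0,0]]]}}

```text
clock: 11.3
eef_pos: [521.8, -289.5, 160.1]
tool_rot: [-3.141, 0.001, 3.038]
force: [-1.0, 1.8, 3.5]
width: 53.9
gripper_force: 64.5
```

>>> {"name": "send_rows", "arguments": {"series": [[50,[0,0,-0.01],[0,0,0]],[50,[0,0,0],[0,0,0]],[50,[0,0,0],[0,0,0]]]}}

```text
clock: 11.68
eef_pos: [522.4, -289.6, 160.0]
tool_rot: [-3.141, 0.002, 3.038]
force: [-0.0, 1.6, 7.4]
width: 53.9
gripper_force: 65.1
```

>>> {"name": "send_rows", "arguments": {"series": [[55,[0,0,0],[0,0,0]],[56,[0,0,0],[0,0,0]],[57,[0,0,0],[0,0,0]],[59,[0,0,0],[0,0,0]],[62,[0,0,0],[0,0,0]],[66,[0,0,0],[0,0,0]],[70,[0,0,0],[0,0,0]],[70,[0,0,0],[0,0,0]]]}}

```text
clock: 12.68
eef_pos: [521.5, -289.4, 158.9]
tool_rot: [-3.142, -0.0, 3.038]
force: [0.4, -0.4, 1.0]
width: 70.0
gripper_force: 0.0
```

```bash
python3 - <<'E'
from h import *
s=sensors.read_state(); print(s['clock'],s['eef_pos'],s['force'],s['width'])
d=grab('wrist'); save('w5',d['img'])
E
```

```text
12.675 [ 521.45895547 -289.40639711  158.93262536] [ 0.40809336 -0.43613109  1.04465352] 69.97430181670117
```

View pics/w5.png

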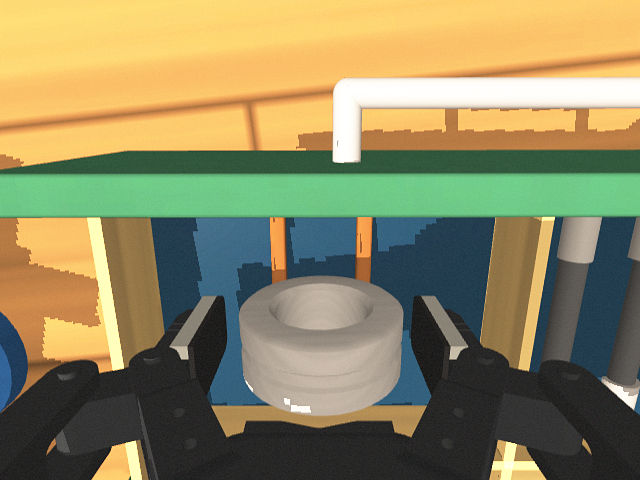

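The ring stands on the rails at (320,340), fingers clear. Now up, round to the front and down before the pull.

>>> {"name": "send_rows", "arguments": {"series": [[70,[0,0,0.1],[0,0,0]],[70,[0,0,0.25],[0,0,0]],[70,[0,0,0.4],[0,0,0]],[70,[0,0,0.5],[0,0,0]],[70,[0,0,0.5],[0,0,0]],[40,[-0.2,0.1,0.1],[0,0,0]],[0,[-0.4,0.2,0],[0,0,0]],[0,[-0.4,0.25,0],[0,0,0]]]}}

```text
clock: 13.72
eef_pos: [459.6, -255.7, 269.7]
tool_rot: [3.141, -0.001, 3.037]
force: [-0.6, -0.8, -0.2]
width: 15.2
gripper_force: 0.0
```

>>> {"name": "send_rows", "arguments": {"series": [[0,[-0.4,0.25,0],[0,0,0]],[0,[-0.4,0.25,0],[0,0,0]],[0,[0,0,-0.3],[0,0,0]],[0,[0,0,-0.4],[0,0,0]],[0,[0,0,-0.4],[0,0,0]],[0,[0,0,-0.3],[0,0,0]],[0,[0,0,-0.25],[0,0,0]],[0,[0,0,0],[0,0,0]]]}}

```text
clock: 14.72
eef_pos: [411.8, -225.5, 170.1]
tool_rot: [3.14, -0.003, 3.038]
force: [-1.0, 0.7, 0.3]
width: -0.2
gripper_force: 0.0
```

```bash
python3 - <<'E'
from h import *
s=sensors.read_state(); print(s['clock'],s['eef_pos'],s['tool_rot'],s['force'],s['width'])
d=grab('side'); save('s6',cv2.resize(d['img'][230:430,300:567],(800,600),interpolation=3))
E
```

```text
14.725 [ 411.78353373 -225.54593388  170.0653864 ] [ 3.14035934 -0.00334515  3.03777089] [-1.03865655  0.74635187  0.31727851] -0.24428969640801315
```

View pics/s6.png

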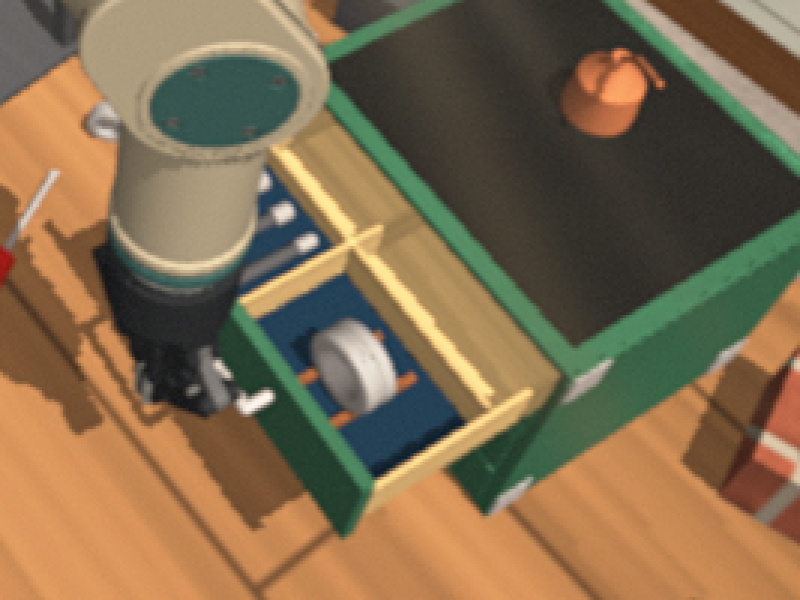

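The gauge stands on its rails at (355,365), and the closed fingers are in front of the pull at (255,400). I'll push slowly along the chest's x.

>>> {"name": "send_rows", "arguments": {"series": [[0,[0.06,-0.0062,0],[0,0,0]],[0,[0.06,-0.0062,0],[0,0,0]],[0,[0.06,-0.0062,0],[0,0,0]],[0,[0.06,-0.0062,0],[0,0,0]],[0,[0.06,-0.0062,0],[0,0,0]],[0,[0.06,-0.0062,0],[0,0,0]],[0,[0.06,-0.0062,0],[0,0,0]],[0,[0.06,-0.0062,0],[0,0,0]]]}}

```text
clock: 15.78
eef_pos: [442.2, -229.3, 170.8]
tool_rot: [3.141, -0.001, 3.038]
force: [-2.3, 0.4, 0.2]
width: -0.1
gripper_force: 0.6
```

>>> {"name": "send_rows", "arguments": {"series": [[0,[0.06,-0.0062,0],[0,0,0]],[0,[0.07,-0.0072,0],[0,0,0]],[0,[0.08,-0.0082,0],[0,0,0]],[0,[0.08,-0.0082,0],[0,0,0]],[0,[0.08,-0.0082,0],[0,0,0]],[0,[0.08,-0.0082,0],[0,0,0]],[0,[0.08,-0.0082,0],[0,0,0]],[0,[0.08,-0.0082,0],[0,0,0]]]}}

```text
clock: 16.77
eef_pos: [479.1, -233.1, 170.9]
tool_rot: [3.142, -0.0, 3.038]
force: [-0.7, -0.5, -0.4]
width: -0.1
gripper_force: 0.7
```

>>> {"name": "send_rows", "arguments": {"series": [[0,[0.08,-0.0082,0],[0,0,0]],[0,[0.08,-0.0082,0],[0,0,0]],[0,[0.08,-0.0082,0],[0,0,0]],[0,[0.08,-0.0082,0],[0,0,0]],[0,[0.08,-0.0082,0],[0,0,0]],[0,[0.08,-0.0082,0],[0,0,0]],[0,[0.08,-0.0082,0],[0,0,0]],[0,[0.08,-0.0082,0],[0,0,0]]]}}

```text
clock: 17.77
eef_pos: [517.6, -237.0, 170.9]
tool_rot: [3.142, -0.0, 3.038]
force: [-1.0, -0.4, -0.5]
width: -0.2
gripper_force: 0.7
```

>>> {"name": "send_rows", "arguments": {"series": [[0,[0.08,-0.0082,0],[0,0,0]],[0,[0.08,-0.0082,0],[0,0,0]],[0,[0.08,-0.0082,0],[0,0,0]],[0,[0.08,-0.0082,0],[0,0,0]],[0,[0.07,-0.0072,0],[0,0,0]],[0,[0.06,-0.0062,0],[0,0,0]],[0,[0.06,-0.0062,0],[0,0,0]],[0,[0.06,-0.0062,0],[0,0,0]]]}}

```text
clock: 18.77
eef_pos: [551.7, -240.5, 170.9]
tool_rot: [3.141, -0.0, 3.038]
force: [-0.5, 0.9, -0.6]
width: -0.0
gripper_force: 0.6
```

>>> {"name": "send_rows", "arguments": {"series": [[0,[0.05,-0.005,0],[0,0,0]],[0,[0.05,-0.005,0],[0,0,0]],[0,[0.05,-0.005,0],[0,0,0]],[0,[0.05,-0.005,0],[0,0,0]]]}}

```text
clock: 19.27
eef_pos: [563.7, -241.8, 170.9]
tool_rot: [3.142, 0.0, 3.038]
force: [-1.1, 0.7, -0.6]
width: 0.1
gripper_force: 0.6
```

>>> {"name": "send_rows", "arguments": {"series": [[0,[0.05,-0.005,0],[0,0,0]],[0,[0.05,-0.005,0],[0,0,0]]]}}

```text
clock: 19.52
eef_pos: [567.2, -242.2, 170.8]
tool_rot: [3.141, -0.005, 3.037]
force: [-7.9, 2.1, 5.1]
width: 0.2
gripper_force: 4.0
```

>>> {"name": "send_rows", "arguments": {"series": [[0,[0.05,-0.005,0],[0,0,0]],[0,[0.05,-0.005,0],[0,0,0]]]}}

```text
clock: 19.77
eef_pos: [573.5, -242.8, 170.8]
tool_rot: [3.141, -0.004, 3.037]
force: [-5.2, 1.3, 2.4]
width: 0.0
gripper_force: 2.4
```

>>> {"name": "send_rows", "arguments": {"series": [[0,[0.03,-0.003,0],[0,0,0]],[0,[0.03,-0.003,0],[0,0,0]]]}}

```text
clock: 20.02
eef_pos: [578.4, -243.3, 170.8]
tool_rot: [3.141, -0.002, 3.038]
force: [-6.6, 0.8, 3.6]
width: -0.2
gripper_force: 3.1
```

>>> {"name": "send_rows", "arguments": {"series": [[0,[0.03,-0.003,0],[0,0,0]],[0,[0,0,0],[0,0,0]]]}}

```text
clock: 20.27
eef_pos: [578.5, -243.3, 170.8]
tool_rot: [3.141, -0.005, 3.037]
force: [-8.6, 2.5, 6.1]
width: -0.0
gripper_force: 4.2
```

>>> {"name": "send_rows", "arguments": {"series": [[0,[0.03,-0.003,0],[0,0,0]],[0,[0,0,0],[0,0,0]]]}}

```text
clock: 20.52
eef_pos: [578.6, -243.3, 170.8]
tool_rot: [3.14, -0.009, 3.037]
force: [-11.6, 3.2, 9.0]
width: 0.1
gripper_force: 6.1
```

The pull has hit the end stop (position fixed, force rising). I'll back off slowly and check.

>>> {"name": "send_rows", "arguments": {"series": [[0,[-0.05,0.005,0],[0,0,0]],[0,[-0.05,0.005,0],[0,0,0]],[0,[-0.1,0.01,0],[0,0,0]],[0,[-0.3,0.03,0],[0,0,0]],[0,[-0.5,0.05,0],[0,0,0]],[0,[-0.6,0.06,0],[0,0,0]],[0,[-0.5,0.05,0.3],[0,0,0]],[0,[0,0,0.3],[0,0,0]]]}}

```text
clock: 21.52
eef_pos: [454.3, -231.3, 207.4]
tool_rot: [3.141, -0.001, 3.036]
force: [-0.5, 0.8, -0.2]
width: 0.1
gripper_force: 0.0
```

```bash
python3 - <<'E'
from h import *
s=sensors.read_state(); print(s['clock'],s['eef_pos'],s['force'])
t=grab('top'); d=grab('side'); W=world(t)
save('s7',np.hstack([cv2.resize(d['img'][230:430,300:500],(400,400)),cv2.resize(t['img'][150:350,350:550],(400,400))]))
v,u=np.mgrid[:480,:640]
ex=np.array([.9948,-.1023])
for n in('side','top'):
    W=world(load(n)); 
    m=(W[...,2]>193)&(W[...,2]<203)&(W[...,0]>560)&(W[...,0]<650)&(W[...,1]<-120)&(W[...,1]>-380); P=W[m]; q=(P[:,:2]-[610,-246.5])@ex; print(n,'front panel top/face s',len(q),np.percentile(q,[2,20,50,80]).round(1) if len(q) else '')
    m=(W[...,2]>165)&(W[...,2]<180)&(abs((W[...,:2]-[610,-246.5])@ex)<60)&(abs(W[...,1]+246)<45);P=W[m]; q=(P[:,:2]-[610,-246.5])@ex; print(' pull',len(q),np.percentile(q,[2,20,50,80]).round(1) if len(q) else '')
E
```

```text
21.525 [ 454.31992769 -231.25816764  207.40146505] [-0.49401934  0.82510327 -0.15835896]
side front panel top/face s 375 [1.9 3.  3.9 5.3]
 pull 385 [-19.1 -16.8  -7.    3.8]
top front panel top/face s 158 [-0.3  0.5  1.   1.7]
 pull 228 [-21.5 -19.2 -15.6   0.5]
```

View pics/s7.png

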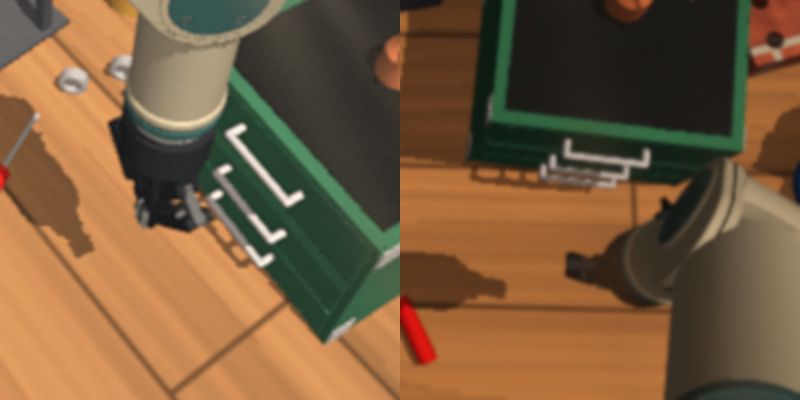

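The drawer is flush with the face (pull at left-half (265,165), right-half (607,155)) and stays there with the gripper clear. I'm handing in the job.

```bash
python3 -c "
from cell import ctrl; print(ctrl.finish_job())"
```

```text
the job is handed in; nothing more can be done
None
```

The ring gauge is off its hook and standing in the cradle, and the drawer is pushed home and stayed shut when the arm backed off; the job was handed in at about 21.5 s, though I could not see the gauge once the drawer was shut.

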